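# Couple the drive shaft of a coil winder and set it to start

## Robot

A 6-joint arm with a two-finger parallel gripper is mounted at the origin on a cart in front of the work surface, level with it; the furniture and walls round the work are solid. World frame = base frame: x ahead of the robot, y to its left, z up, the work surface at z = 0. Lengths are in m, angles in rad, forces in N, time in s.
With the tool pointing down it reaches from about 0.275 to 0.85 m from the base axis. Payload 5.2 kg.
Tool frame: the origin (TCP) lies on the centre line of the jaws, within the pads' length; the fingertips stand 22 mm ahead of it and the grasp point (between the pads) lies 3 mm ahead of it (arm.finger_overhang is the distance from the TCP to the fingertips, in m); z points along the fingers, x is the direction in which the jaws open and shut, and the axes are right-handed (so a half turn about z gives the same grasp; the last joint's range is limited). The gripper opens to 85 mm and grips with 20 to 120 N. Pads are 22 mm wide; open, the fingers measure 114 mm over their backs; the gripper's body (76 mm by 85 mm) begins 54 mm behind the grasp point. The pads swing forward as they close: fully open they stand 13 mm farther back than shut.
Start: joints at [-1.314, 0.259, 1.535, -0, 1.348, -0.203], TCP at [0.244, -0.493, 0.253] pointing down, gripper open.
Joint ranges: [-3.14, 3.14], [-0.91, 2.08], [0.19, 2.58], [-1.22, 4.36], [0.22, 2.71], [-3.12, 3.12]. Speed limits (rad/s): [2.57, 2.57, 3.14, 3.14, 3.14, 3.14].

## Interface

Orientations are given as a unit quaternion [w, x, y, z].
In Python, from bench import telemetry, snapshot, camera_params, arm gives the robot as it stands.
- The arm moves only by the tool carry_out, never from a script. Its argument "moves" is a list of rows, each a list of 7 numbers: the opening, from -1 (shut) to 1 (fully open), then the shift along the world's x, y, z in mm, then the turn, a rotation vector about the world's x, y, z in rad. A call has 1 to 12 rows; each row shifts and turns the commanded pose from where the row before left it; what a row does not reach is not made up. A row lasts 1/8 s, in which the tool goes at most 62.5 mm and 10.7 degrees, less where a joint would pass 70% of its speed; a pose out of reach is approached as far as the arm can. A call is refused whole if a number of a shift passes 62.5 or a number of a turn 0.188, either way. A call with a gripper value outside its range is refused whole. The fingers move at their own pace and stop on an object; "squeeze" is the grip in N (left out, the last holds). Time passes only in rows, so rows that do not move let the fingers close. It gives the time, the measured TCP pose, the force and the opening at its end, in the units of the state.
- telemetry.sense(): the state, without advancing time (a new reading comes with each control period).
- snapshot(name): name is "scene" or "top" or "wrist"; returns (picture, depth): 384x512x3 uint8, blue, green, red; 384x512 float32, m along the optical axis (not along the pixel's ray), 0 where there is no reading.
- camera_params(name): a dict with "fov_y" (degrees; the focal length in pixels is half the picture's height over the tangent of half this angle, whatever the lens; pixels are square), "cx", "cy" (the principal point, pixels), "R" (3x3) and "t" (3): a world point X has camera coordinates R X + t. Camera axes: x right, y down, z forward; pixel columns grow to the right and rows downward; lengths in m; the calibration is good to about 2 mm. A picture is of the moment at which its call begins: read the wrist's pose just before it. camera_params takes no time and is no camera call; for the wrist camera it gives the pose at the moment of the call.
- arm.sign_off(): hands the job in, once; it reports no verdict.
The state is a dict: "time": time; "joint_pos": joint angles; "qd": joint speeds; "tau": joint torques, N m; "eef_pos": TCP position; "ee_rot": TCP orientation; "force": force on the tool from outside, world axes, zero at the start; "moment": the same for the moment, N m; "grip_width": finger opening in m.
Only numpy, scipy, OpenCV 4.12 (cv2) and the standard library are available. Lean on these libraries where they do the work, as an engineer would, in place of code of your own. Each camera call takes 0.05 s, during which the arm holds its last target.

## Task

The winder's drive shaft stands loosely in its slanting bearing, not coupled: the tang on its lower end rests across the spring-loaded coupling hidden inside. Hold the shaft by its wing handle, press it down and turn it until the tang drops into the coupling's slot, then turn the coupled shaft so that the wing lies level, in line with the two raised ribs beside the bearing. Let go: the collar must stay down flush on the bearing, and the other things on the bench must stay where they are.

Things in the scene. Friction and masses are not known exactly. Their poses are not given: they have to be found in the camera images.
- winder_head: Fixed grey gearbox (98x100x92 mm) on a dark foot plate (185x130 mm), with a steel bearing bush (60 mm outside) 14 mm proud of its sloping top face. Origin: centre of the bush's mouth, 137 mm above the bench. z runs out of the bore, leaning 30 degrees from vertical to the robot's side; y is level and runs through the two raised ribs (45 mm either side of the bore).
- coupling_place (a point): Middle of the hidden coupling's top, 56 mm down the bore; axes as winder_head (they do not turn with it). It has one straight through slot, 12 mm wide, direction unknown and out of sight. It is sprung: gives way along the bore with 7 N, 13 N at 13 mm. It turns with the spindle either way, no stops, 0.25 N m friction, so it stays put while an unengaged tang slides round on it.
- drive_shaft: Loose steel shaft, about 0.25 kg, standing in the bore. Origin: on its axis, under its collar (48 mm across, 8 mm thick); z up its axis. Below: barrel 30 mm across, 55 mm long (bore 32 mm). At the start the collar stands 13 mm above the bush and the wing is within 0.35 rad of level. Pressed down but not engaged, the spring lifts it again when let go.
- wing (a point): Centre of the shaft's black wing handle, 39 mm above the shaft's origin, axes as the shaft: 90 mm long along y, 18 mm thick along x, 38 mm high along z; under it a neck 22 mm across, 12 mm high, above the collar.
- tang (a point): Lower end of the shaft's flat tang, 69 mm below the shaft's origin: 28 mm wide along the shaft's y (the same plane as the wing), 9 mm thick, 14 mm long; a half turn makes no difference. It enters the slot within about 0.1 rad; then the spring force vanishes, the collar stays down on the bush, and the shaft turns the spindle.
- solder_spool: Bystander: spool, 55 mm across, 30 mm high, standing; origin under its centre.
- transformer: Bystander: small circuit board with parts under it, 42 x 56 x 13 mm; origin under its centre.
- jar: Bystander: white jar with a blue lid, 52 mm across, 62 mm high; origin under its centre.

How it is judged:
At the end, for the whole second after the job is handed in: The shaft is released and at rest with its collar down on the bush (within 3 mm), so that its tang is in the coupling's slot, and its wing is level, in line with the ribs (within 10 degrees) (z of drive_shaft in the frame of winder_head between -0.003 and 0.003 m and distance between drive_shaft and winder_head below 0.006 m and angle between the y axis of drive_shaft and the y axis of winder_head, either way round below 0.17 rad and linear speed of drive_shaft below 0.02 m/s); the robot touches nothing.
It fails at once if the spool, the circuit board or the jar is moved by more than 3 cm (distance of any of solder_spool, transformer, jar from where it was at the start of the episode above 0.03 m).
It also fails if it takes over 64 s, if anything falls off the work surface, if the arm or the gripper's body presses on something with over 40 N, if the wrist force passes 120 N, or if a joint passes its speed limit or range.

## Working session

There is one attempt and no reset: what is moved stays moved. The work goes in short steps, Python scripts to look and compute and a tool call to move; the robot and the scene stay as the last step left them, time stands still between calls to the robot, and variables do not carry over. Pictures are saved under pics/ and viewed, and the job is handed in when it is done.

Besides the shell and the picture viewer there is one more tool, called after "Emit:" by a JSON object that holds its "api" and its "payload". carry_out: Moves the arm, as the interface text tells. Its arguments: {"type":"object","properties":{"moves":{"type":"array","items":{"type":"array","items":{"type":"number"}}},"squeeze":{"type":"number"}},"required":["moves"]}

```bash
ls; mkdir -p pics; cat > h.py <<'E'
import numpy as np,cv2
from bench import telemetry,snapshot,camera_params,arm
def P(c,u,v,d):
    f=192/np.tan(np.radians(c['fov_y']/2)); x=np.array([(u-c['cx'])/f*d,(v-c['cy'])/f*d,d])
    return np.array(c['R']).T@(x-np.array(c['t']))
def cloud(c,D):
    f=D.shape[0]/2/np.tan(np.radians(c['fov_y']/2)); v,u=np.mgrid[:D.shape[0],:D.shape[1]]
    X=np.stack([(u-c['cx'])/f*D,(v-c['cy'])/f*D,D],-1)
    return (X-np.array(c['t']))@np.array(c['R'])
E
python3 - <<'E'
from h import *
s=telemetry.sense();print(s)
for n in('scene','top'):
    c=camera_params(n);print(n,c)
    p,d=snapshot(n);np.savez(n+'0.npz',p=p,d=d);cv2.imwrite(f'pics/{n}0.png',p)
E
```

```text
pics
{'time': 0.0, 'joint_pos': array([-1.31380306e+00,  2.59333807e-01,  1.53607813e+00, -4.94673404e-05,
        1.34797307e+00, -2.02776056e-01]), 'qd': array([-0.00031932, -0.00081495, -0.00044844, -0.0007612 , -0.00038827,
        0.00095458]), 'tau': array([ 4.17924830e-04, -4.46022785e+01, -2.90571320e+01, -2.36955339e-04,
        1.18091263e-02,  6.85094818e-06]), 'eef_pos': array([ 0.24395142, -0.49240236,  0.25248158]), 'ee_rot': array([-5.98773480e-04,  8.49632294e-01, -5.27374782e-01, -6.67220752e-04]), 'force': array([ 0.38797322, -0.05006408,  0.22763117]), 'moment': array([ 0.01453594, -0.04774353,  0.01447441]), 'grip_width': 0.08566358794294363}
scene {'fov_y': 55.75524056949652, 'cx': 253.25503574252033, 'cy': 191.30816063170417, 'R': array([[ 0.92118251, -0.38895356,  0.01174337],
       [-0.19792974, -0.49432512, -0.84644343],
       [ 0.33503223,  0.77740453, -0.53234914]]), 't': array([-0.53179979,  0.05751743,  0.9953241 ])}
top {'fov_y': 50.01027283048421, 'cx': 250.14284113526205, 'cy': 192.75308994807452, 'R': array([[ 7.69750391e-03, -9.99970099e-01, -7.41227556e-04],
       [-9.97091844e-01, -7.61914078e-03, -7.58274627e-02],
       [ 7.58195479e-02,  1.32275414e-03, -9.97120678e-01]]), 't': array([-0.29393675,  0.47673094,  1.12971625])}
```

View pics/scene0.png

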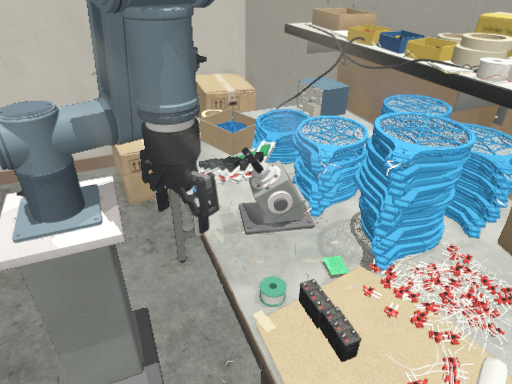

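View pics/top0.png

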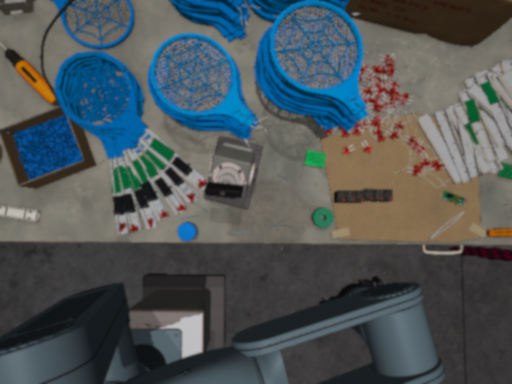

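```bash
python3 - <<'E'
from h import *
for n,(u0,u1,v0,v1) in {'top':(180,280,125,225),'scene':(225,325,135,240)}.items():
    z=np.load(n+'0.npz');p,d=z['p'],z['d']
    cv2.imwrite(f'pics/{n}c.png',cv2.resize(p[v0:v1,u0:u1],None,fx=5.6,fy=5.6,interpolation=cv2.INTER_CUBIC))
z=np.load('top0.npz');X=cloud(camera_params('top'),z['d'])
for n,u,v in [('jar',187,231),('spool',322,217),('board',316,159),('wing?',223,190),('bush',235,172),('foot',250,148),('edge',250,240)]: print(n,X[v,u].round(3))
for v in range(135,212,4): print(v,[tuple((X[v,u]*1000).astype(int)) for u in range(208,262,8)])
E
```

```text
jar [ 0.372 -0.123  0.061]
spool [ 0.413 -0.493 -0.   ]
board [ 0.576 -0.475  0.013]
wing? [ 0.471 -0.227  0.197]
bush [ 0.52  -0.253  0.149]
foot [ 0.594 -0.289  0.079]
edge [ 0.347 -0.291 -0.002]
135 [(np.int64(644), np.int64(-168), np.int64(4)), (np.int64(644), np.int64(-191), np.int64(1)), (np.int64(645), np.int64(-214), np.int64(0)), (np.int64(645), np.int64(-237), np.int64(0)), (np.int64(639), np.int64(-260), np.int64(28)), (np.int64(642), np.int64(-282), np.int64(16)), (np.int64(646), np.int64(-305), np.int64(-3))]
139 [(np.int64(634), np.int64(-168), np.int64(-2)), (np.int64(633), np.int64(-191), np.int64(0)), (np.int64(631), np.int64(-214), np.int64(9)), (np.int64(631), np.int64(-237), np.int64(12)), (np.int64(635), np.int64(-259), np.int64(-6)), (np.int64(632), np.int64(-282), np.int64(7)), (np.int64(634), np.int64(-305), np.int64(2))]
143 [(np.int64(621), np.int64(-168), np.int64(0)), (np.int64(621), np.int64(-191), np.int64(3)), (np.int64(606), np.int64(-219), np.int64(79)), (np.int64(607), np.int64(-240), np.int64(76)), (np.int64(620), np.int64(-260), np.int64(13)), (np.
[... 5098 characters left out ...]
np.int64(451), np.int64(-307), np.int64(0))]
207 [(np.int64(439), np.int64(-171), np.int64(0)), (np.int64(439), np.int64(-194), np.int64(2)), (np.int64(439), np.int64(-216), np.int64(2)), (np.int64(439), np.int64(-239), np.int64(0)), (np.int64(439), np.int64(-262), np.int64(4)), (np.int64(439), np.int64(-284), np.int64(10)), (np.int64(440), np.int64(-307), np.int64(0))]
211 [(np.int64(427), np.int64(-171), np.int64(0)), (np.int64(427), np.int64(-194), np.int64(3)), (np.int64(428), np.int64(-216), np.int64(0)), (np.int64(428), np.int64(-239), np.int64(0)), (np.int64(428), np.int64(-262), np.int64(2)), (np.int64(428), np.int64(-284), np.int64(1)), (np.int64(428), np.int64(-307), np.int64(-2))]
```

View pics/topc.png

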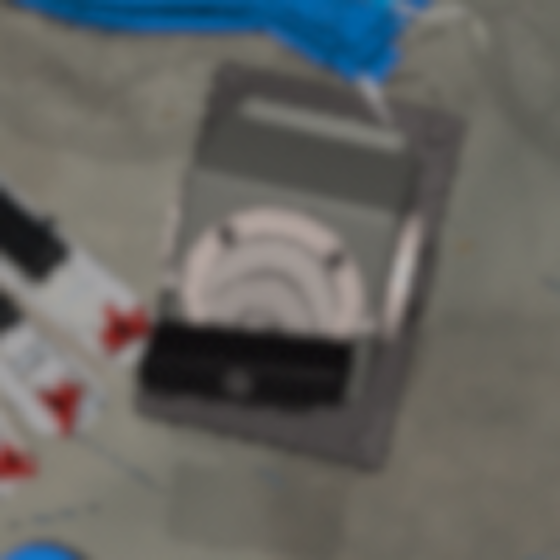

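View pics/scenec.png

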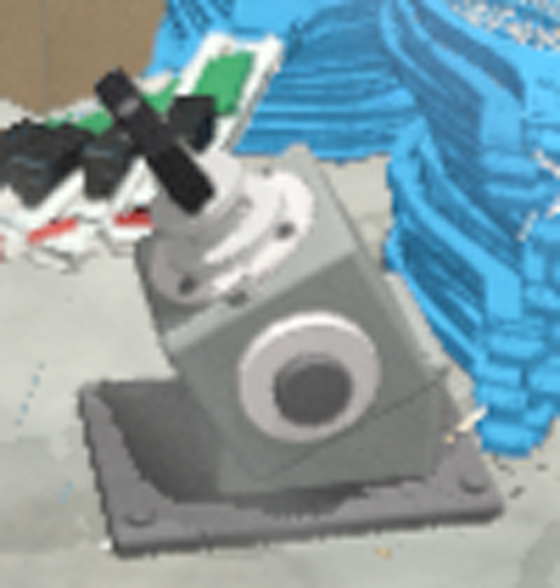

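```bash
cat >> h.py <<'E'
from scipy.spatial.transform import Rotation as Ro
def head(yaw):
    hz=np.array([-.5*np.cos(yaw),-.5*np.sin(yaw),np.cos(np.pi/6)])
    hy=np.array([-np.sin(yaw),np.cos(yaw),0]); return np.stack([np.cross(hy,hz),hy,hz],1)
def tool(yaw,th=0):
    # tool x=+shaft x, z=-head z, shaft turned th about head z
    H=head(yaw)@Ro.from_rotvec([0,0,th]).as_matrix()
    return np.stack([H[:,0],-H[:,1],-H[:,2]],1)
def cur():
    s=telemetry.sense(); w,x,y,z=s['ee_rot']; return s,Ro.from_quat([x,y,z,w])
def go(Rt,pt):
    s,R=cur(); rv=(Ro.from_matrix(Rt)*R.inv()).as_rotvec()
    print('t',s['time'],'d_mm',((pt-s['eef_pos'])*1000).round(1),'rotvec',rv.round(4),'ang',np.linalg.norm(rv).round(3),'q',s['joint_pos'].round(3),'F',s['force'].round(1),'w',s['grip_width'])
E
python3 - <<'E'
from h import *
H=head(-.23)
go(tool(-.23,.15),np.array([.503,-.238,.137])+.165*H[:,2])
E
```

```text
t 0.1 d_mm [178.7 273.3  27.3] rotvec [-0.3723 -0.4031  1.0063] ang 1.146 q [-1.314  0.259  1.536  0.     1.348 -0.203] F [ 0.5 -0.  -0.5] w 0.08537030297223133
```

Emit:
{"api": "carry_out", "payload": {"moves": [[1, 22.3, 34.2, 8, -0.0465, -0.0504, 0.1258], [1, 22.3, 34.2, 8, -0.0465, -0.0504, 0.1258], [1, 22.3, 34.2, 8, -0.0465, -0.0504, 0.1258], [1, 22.3, 34.2, 3, -0.0465, -0.0504, 0.1258], [1, 22.3, 34.2, 3, -0.0465, -0.0504, 0.1258], [1, 22.3, 34.2, 0, -0.0465, -0.0504, 0.1258], [1, 22.3, 34.2, 0, -0.0465, -0.0504, 0.1258], [1, 22.3, 34.2, 0, -0.0465, -0.0504, 0.1258], [1, 0, 0, 0, 0, 0, 0], [1, 0, 0, 0, 0, 0, 0]]}}

```text
time: 1.35
eef_pos: [0.4224, -0.2196, 0.2834]
ee_rot: [0.049, 0.965, -0.039, 0.255]
force: [0.3, -0.1, 0.1]
grip_width: 0.0854
```

```bash
python3 - <<'E'
from h import *
H=head(-.23)
go(tool(-.23,.15),np.array([.503,-.238,.137])+.165*H[:,2])
c=camera_params('wrist');print(c)
p,d=snapshot('wrist');np.savez('w1.npz',p=p,d=d,**c);cv2.imwrite('pics/w1.png',cv2.resize(p,None,fx=1.5,fy=1.5))
p,d=snapshot('scene');cv2.imwrite('pics/s1.png',p)
E
```

```text
t 1.35 d_mm [ 0.3  0.4 -3.5] rotvec [0.0004 0.001  0.0007] ang 0.001 q [-0.965 -0.178  2.032  0.432  0.929 -1.083] F [ 0.3 -0.1  0.1] w 0.08535727872130103
{'fov_y': 69.52265638882433, 'cx': 256.40982854480507, 'cy': 194.15742095802398, 'R': array([[ 0.86753782, -0.05146937,  0.49470096],
       [-0.25485676, -0.90013354,  0.35328126],
       [ 0.42711376, -0.43256273, -0.7940172 ]]), 't': array([-0.5174849 , -0.15091725,  0.09207091])}
```

View pics/w1.png

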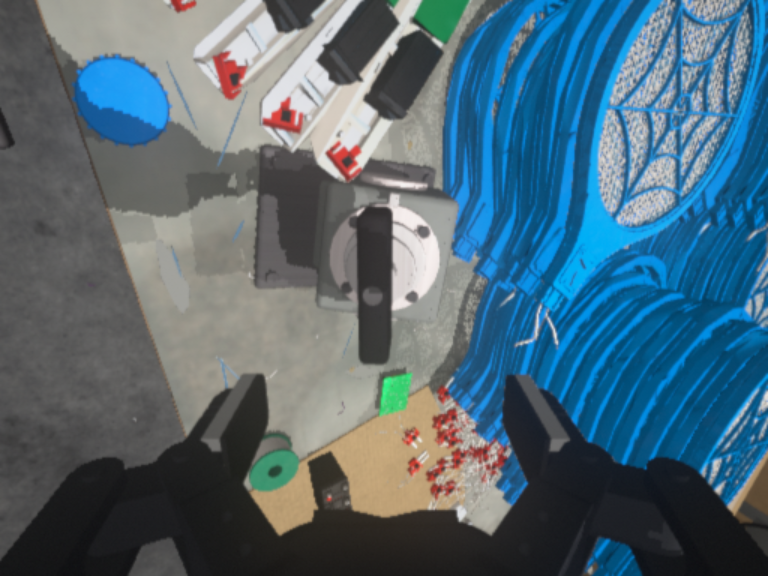

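View pics/s1.png

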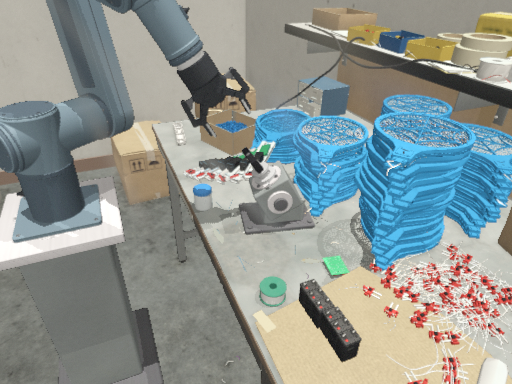

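```bash
python3 - <<'E'
from h import *
z=np.load('w1.npz');p,d=z['p'],z['d'];c={k:z[k] for k in('fov_y','cx','cy','R','t')}
X=cloud(c,d)
cv2.imwrite('pics/w1c.png',cv2.resize(p[90:260,165:325],None,fx=3.5,fy=3.5,interpolation=cv2.INTER_CUBIC))
o=np.array([.503,-.238,.137]);H=head(-.23)
L=(X-o)@H
g=p.max(2)
# wing: dark & z in 50..80mm
m=(np.abs(L[...,0])<.03)&(np.abs(L[...,1])<.07)&(L[...,2]>.055)&(L[...,2]<.09)
w=L[m];print('wing',m.sum(),w.mean(0),w.min(0),w.max(0),np.median(w[:,2]))
r=cv2.minAreaRect((w[:,:2]*1000).astype(np.float32));print(r)
# bush/collar heights
for name,(a,b) in {'slope':(-.025,-.005),'bush':(-.006,.006),'collar':(.012,.03)}.items():
    m=(d>0)&(np.hypot(L[...,0],L[...,1])<.07)&(L[...,2]>a)&(L[...,2]<b)
    q=L[m]; A=np.c_[q[:,:2],np.ones(len(q))]; co=np.linalg.lstsq(A,q[:,2],rcond=None)[0]; print(name,m.sum(),q.mean(0),co, np.abs(q[:,0]).max())
# foot plate rect from points at z 8..18mm
m=(X[...,2]>.006)&(X[...,2]<.02)&(np.linalg.norm(L[...,:2],axis=-1)<.2)&(g<110)&(np.abs(X[...,0]-.5)<.15)&(np.abs(X[...,1]+.25)<.1)
k=cv2.morphologyEx(m.astype(np.uint8),cv2.MORPH_OPEN,np.ones((3,3)))
print(cv2.minAreaRect((X[k>0][:,:2]*1000).astype(np.float32)))
E
```

```text
wing 2233 [-0.00645068  0.00903044  0.07092948] [-0.02055804 -0.03925839  0.05513691] [0.00868116 0.0495783  0.07494997] 0.07164987335297707
((-5.932151794433594, 4.969642639160156), (18.928081512451172, 88.94703674316406), 8.490021705627441)
slope 4274 [-0.00093158  0.01412518 -0.01193618] [ 0.00390567 -0.01440041 -0.01172914] 0.04931058787419706
bush 712 [ 0.00717062  0.01600667 -0.00036471] [ 0.01942289  0.0298802  -0.00098226] 0.038049184515450356
collar 652 [0.00223037 0.00643568 0.02244281] [ 0.06961967 -0.00906234  0.02234586] 0.02666072753343494
((536.3193969726562, -240.1121063232422), (127.9960708618164, 183.4199676513672), 76.94959259033203)
```

View pics/w1c.png

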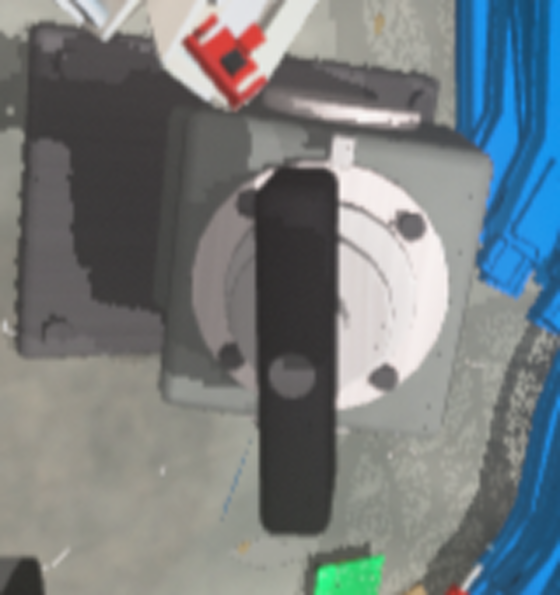

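```bash
python3 - <<'E'
from h import *
z=np.load('w1.npz');p,d=z['p'],z['d'];c={k:z[k] for k in('fov_y','cx','cy','R','t')}
H=head(-.229);o=np.array([.503,-.238,.137])
C=-c['R'].T@c['t']
def hit(u,v,h):
    r=P(c,165+u/3.5,90+v/3.5,1.)-C; s=((o+h*H[:,2]-C)@H[:,2])/(r@H[:,2]); return (C+s*r-o)@H
for n,u,v,h in[('bushL',191,290,0),('bushR',448,285,0),('bushB',330,411,0),('bushT',310,160,0),('wT',297,168,.071),('wB',297,533,.071),('wL',257,350,.071),('wR',335,350,.071),('collR',395,300,.021),('collL',226,290,.021)]: print(n,(hit(u,v,h)*1000).round(1))
# wing top plane
L=(cloud(c,d)-o)@H
m=(np.abs(L[...,0]+.006)<.012)&(np.abs(L[...,1]-.005)<.042)&(L[...,2]>.066)&(L[...,2]<.078)
q=L[m];A=np.c_[q[:,:2],np.ones(len(q))];print(m.sum(),np.linalg.lstsq(A,q[:,2],rcond=None)[0])
E
```

```text
bushL [-39.3   1.2   0. ]
bushR [38.9 14.4  0. ]
bushB [  9.2 -32.3   0. ]
bushT [-8.6 45.7  0. ]
wT [-11.9  52.5  71. ]
wB [  0.9 -38.5  71. ]
wL [-15.3   8.7  71. ]
wR [ 3.  11.4 71. ]
collR [21.  12.7 21. ]
collL [-27.3   8.5  21. ]
1962 [ 0.03068761 -0.00098367  0.07181607]
```

```bash
python3 - <<'E'
from h import *
z=np.load('w1.npz');p,d=z['p'],z['d'];c={k:z[k] for k in('fov_y','cx','cy','R','t')}
H=head(-.229);o=np.array([.503,-.238,.137])
C=-c['R'].T@c['t']; print('C',((C-o)@H*1000).round(1))
def hit(u,v,h):
    r=P(c,165+u/3.5,90+v/3.5,1.)-C; s=((o+h*H[:,2]-C)@H[:,2])/(r@H[:,2]); return (C+s*r-o)@H
L=(cloud(c,d)-o)@H
for u,v in [(205,290),(435,290),(410,300),(385,320),(360,360),(460,200),(180,300),(380,400),(343,150)]:
    print(u,v,(L[int(90+v/3.5),int(165+u/3.5)]*1000).round(1))
E
```

```text
C [-11.2  82.4 289.8]
205 290 [-36.5   0.3  -8.5]
435 290 [35.9 11.3 -7.4]
410 300 [27.6  9.1  1.5]
385 320 [18.9  7.4 23.2]
360 360 [12.8 -5.2 23.4]
460 200 [ 39.1  38.8 -13.1]
180 300 [-44.3  -5.6 -13. ]
380 400 [ 25.4 -31.  -13.5]
343 150 [ 0.3 51.1  2.4]
```

```bash
cat >> h.py <<'E'
YAW=-.229
H=head(YAW); O=np.array([.503,-.238,.137])+H@np.array([-.0005,.0052,.0008])
def st():
    s,R=cur(); T=tool(YAW); rel=Ro.from_matrix(H.T@R.as_matrix()@np.diag([1,-1,-1.])).as_rotvec()
    print('t',round(s['time'],2),'tcp_L',((s['eef_pos']-O)@H*1000).round(1),'rot_L',rel.round(3),'F_L',(s['force']@H).round(1),'M_L',(s['moment']@H).round(2),'q',s['joint_pos'].round(2),'w',round(s['grip_width']*1000,1))
    return s
E
python3 - <<'E'
from h import *
st();go(tool(YAW,.148),O+.057*H[:,2]);print(H[:,2], H[:,0])
E
```

```text
t 1.45 tcp_L [  2.3  -6.2 167.3] rot_L [-0.001 -0.001  0.148] F_L [-1.1 -0.1 -0.2] M_L [ 0.03  0.26 -0.  ] q [-0.97 -0.18  2.03  0.43  0.93 -1.08] w 85.0
t 1.45 d_mm [ 53.2  -6.  -96.7] rotvec [0.0015 0.0009 0.0007] ang 0.002 q [-0.966 -0.178  2.031  0.433  0.929 -1.084] F [-0.9  0.1 -0.7] w 0.08499434577314965
[-0.48694694  0.11350187  0.8660254 ] [ 0.84341685 -0.19659101  0.5       ]
```

Emit:
{"api": "carry_out", "payload": {"moves": [[1, 10.6, -1.2, -19.3, 0, 0, 0], [1, 10.6, -1.2, -19.3, 0, 0, 0], [1, 10.6, -1.2, -19.3, 0, 0, 0], [1, 10.6, -1.2, -19.3, 0, 0, 0], [1, 10.6, -1.2, -19.3, 0, 0, 0], [1, 0, 0, 0, 0, 0, 0]]}}

```text
time: 2.2
eef_pos: [0.4752, -0.2255, 0.1852]
ee_rot: [0.048, 0.965, -0.039, 0.254]
force: [-0.2, 0.3, -0.9]
grip_width: 0.0853
```

```bash
python3 - <<'E'
from h import *
st()
for n in('wrist','scene'):
    p,d=snapshot(n);cv2.imwrite(f'pics/{n}2.png',p if n=='wrist' else cv2.resize(p[100:250,180:340],None,fx=4,fy=4))
E
```

```text
t 2.2 tcp_L [-1.3  0.6 55.9] rot_L [0.001 0.002 0.147] F_L [-0.6  0.2 -0.6] M_L [-0.    0.22  0.  ] q [-0.85  0.05  2.1   0.52  0.62 -1.14] w 85.3
```

View pics/wrist2.png

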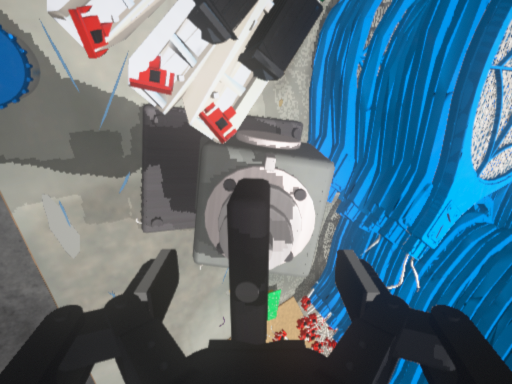

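View pics/scene2.png

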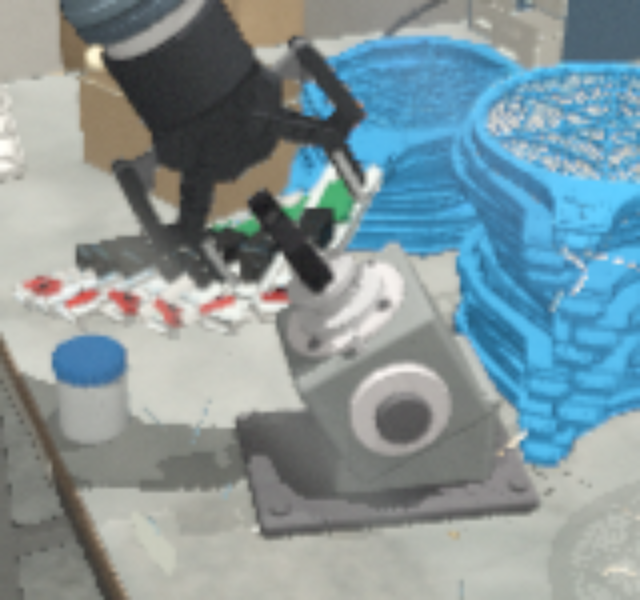

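Emit:
{"api": "carry_out", "payload": {"moves": [[-1, 0, 0, 0, 0, 0, 0], [-1, 0, 0, 0, 0, 0, 0], [-1, 0, 0, 0, 0, 0, 0], [-1, 0, 0, 0, 0, 0, 0], [-1, 0, 0, 0, 0, 0, 0], [-1, 0, 0, 0, 0, 0, 0], [-1, 0, 0, 0, 0, 0, 0], [-1, 0, 0, 0, 0, 0, 0]], "squeeze": 60}}

```text
time: 3.3
eef_pos: [0.4755, -0.2252, 0.1868]
ee_rot: [0.049, 0.965, -0.039, 0.255]
force: [-4.1, 0.6, 3.2]
grip_width: 0.0173
```

```bash
python3 - <<'E'
from h import *
st()
E
```

```text
t 3.3 tcp_L [-0.3  1.  57.2] rot_L [-0.    -0.001  0.149] F_L [-2.  -0.3  4.9] M_L [-0.05  0.63 -0.01] q [-0.85  0.04  2.1   0.52  0.62 -1.14] w 17.3
```

Emit:
{"api": "carry_out", "payload": {"moves": [[-1, 1.2, -0.3, -2.2, 0, 0, 0], [-1, 1.2, -0.3, -2.2, 0, 0, 0], [-1, 1.2, -0.3, -2.2, 0, 0, 0], [-1, 1.2, -0.3, -2.2, 0, 0, 0], [-1, 0, 0, 0, 0, 0, 0]]}}

```text
time: 3.92
eef_pos: [0.4804, -0.2264, 0.178]
ee_rot: [0.049, 0.965, -0.039, 0.255]
force: [-7.0, 1.4, 7.4]
grip_width: 0.0175
```

```bash
python3 - <<'E'
from h import *
st()
print((H[:,2]*.15).round(4))
E
```

```text
t 3.92 tcp_L [-0.3  0.9 47. ] rot_L [-0.    -0.001  0.149] F_L [-2.5 -0.2 10. ] M_L [ 0.03  0.81 -0.01] q [-0.84  0.07  2.1   0.54  0.6  -1.15] w 17.5
[-0.073   0.017   0.1299]
```

Emit:
{"api": "carry_out", "payload": {"moves": [[-1, 0, 0, 0, 0.0487, -0.0114, -0.0866], [-1, 0, 0, 0, 0.0487, -0.0114, -0.0866], [-1, 0, 0, 0, 0.0487, -0.0114, -0.0866], [-1, 0, 0, 0, 0.0487, -0.0114, -0.0866], [-1, 0, 0, 0, 0.0487, -0.0114, -0.0866], [-1, 0, 0, 0, 0, 0, 0]]}}

```text
time: 4.68
eef_pos: [0.4807, -0.2266, 0.1785]
ee_rot: [-0.015, 0.925, -0.277, 0.26]
force: [-5.3, 1.0, 7.5]
grip_width: 0.0173
```

```bash
python3 - <<'E'
from h import *
st()
E
```

```text
t 4.67 tcp_L [ 0.2  0.8 47.3] rot_L [-0.001 -0.003 -0.352] F_L [-0.9 -0.2  9.2] M_L [ 0.11  0.48 -0.12] q [-0.84  0.06  2.1   0.53  0.6  -0.65] w 17.3
```

Still unengaged (9 N); continuing the sweep.

Emit:
{"api": "carry_out", "payload": {"moves": [[-1, 0, 0, 0, 0.0487, -0.0114, -0.0866], [-1, 0, 0, 0, 0.0487, -0.0114, -0.0866], [-1, 0, 0, 0, 0.0487, -0.0114, -0.0866], [-1, 0, 0, 0, 0.0487, -0.0114, -0.0866], [-1, 0, 0, 0, 0.0487, -0.0114, -0.0866], [-1, 0, 0, 0, 0, 0, 0]]}}

```text
time: 5.42
eef_pos: [0.4807, -0.2267, 0.1785]
ee_rot: [-0.079, 0.828, -0.497, 0.248]
force: [-5.6, 1.3, 7.0]
grip_width: 0.0177
```

```bash
python3 - <<'E'
from h import *
st()
E
```

```text
t 5.42 tcp_L [ 0.2  0.7 47.3] rot_L [-0.001 -0.003 -0.852] F_L [-1.5  0.   9. ] M_L [ 0.08  0.47 -0.01] q [-0.84  0.06  2.1   0.53  0.6  -0.15] w 17.7
```

Emit:
{"api": "carry_out", "payload": {"moves": [[-1, 0, 0, 0, 0.0487, -0.0114, -0.0866], [-1, 0, 0, 0, 0.0487, -0.0114, -0.0866], [-1, 0, 0, 0, 0.0487, -0.0114, -0.0866], [-1, 0, 0, 0, 0.0487, -0.0114, -0.0866], [-1, 0, 0, 0, 0.0487, -0.0114, -0.0866], [-1, 0, 0, 0, 0, 0, 0]]}}

```text
time: 6.18
eef_pos: [0.4808, -0.2268, 0.1786]
ee_rot: [0.137, -0.679, 0.687, -0.22]
force: [-5.5, 1.1, 8.2]
grip_width: 0.0171
```

```bash
python3 - <<'E'
from h import *
st()
E
```

```text
t 6.17 tcp_L [ 0.4  0.6 47.3] rot_L [-1.000e-03 -3.000e-03 -1.352e+00] F_L [-0.8 -0.2  9.9] M_L [ 0.05  0.41 -0.04] q [-0.84  0.06  2.1   0.53  0.6   0.36] w 17.1
```

Emit:
{"api": "carry_out", "payload": {"moves": [[-1, 0, 0, 0, 0.0487, -0.0114, -0.0866], [-1, 0, 0, 0, 0.0487, -0.0114, -0.0866], [-1, 0, 0, 0, 0.0487, -0.0114, -0.0866], [-1, 0, 0, 0, 0.0487, -0.0114, -0.0866], [-1, 0, 0, 0, 0.0487, -0.0114, -0.0866], [-1, 0, 0, 0, 0, 0, 0]]}}

```text
time: 6.92
eef_pos: [0.4809, -0.227, 0.1788]
ee_rot: [0.187, -0.488, 0.833, -0.18]
force: [-4.3, 2.0, 7.6]
grip_width: 0.0174
```

```bash
python3 - <<'E'
from h import *
st()
E
```

```text
t 6.92 tcp_L [ 0.6  0.5 47.4] rot_L [-0.    -0.004 -1.852] F_L [-0.3  1.   8.9] M_L [ 0.06  0.33 -0.02] q [-0.84  0.06  2.1   0.53  0.6   0.86] w 17.4
```

Emit:
{"api": "carry_out", "payload": {"moves": [[-1, 0, 0, 0, 0.0487, -0.0114, -0.0866], [-1, 0, 0, 0, 0.0487, -0.0114, -0.0866], [-1, 0, 0, 0, 0.0487, -0.0114, -0.0866], [-1, 0, 0, 0, 0.0487, -0.0114, -0.0866], [-1, 0, 0, 0, 0.0487, -0.0114, -0.0866], [-1, 0, 0, 0, 0, 0, 0]]}}

```text
time: 7.68
eef_pos: [0.4811, -0.2267, 0.1783]
ee_rot: [0.226, -0.268, 0.928, -0.127]
force: [2.7, 0.5, 0.4]
grip_width: 0.017
```

```bash
python3 - <<'E'
from h import *
st()
E
```

```text
t 7.67 tcp_L [ 0.4  0.9 46.9] rot_L [-0.000e+00 -2.000e-03 -2.351e+00] F_L [ 2.3  1.1 -0.9] M_L [ 0.39 -0.56  0.09] q [-0.84  0.07  2.1   0.53  0.6   1.36] w 17.0
```

Emit:
{"api": "carry_out", "payload": {"moves": [[-1, 0.5, -0.1, -0.9, 0.0487, -0.0114, -0.0866], [-1, 0.5, -0.1, -0.9, 0.0487, -0.0114, -0.0866], [-1, 0, 0, 0, 0.0487, -0.0114, -0.0866], [-1, 0, 0, 0, 0.0487, -0.0114, -0.0866], [-1, 0, 0, 0, 0.0487, -0.0114, -0.0866]]}}

```text
time: 8.3
eef_pos: [0.4823, -0.227, 0.1773]
ee_rot: [0.251, -0.029, 0.965, -0.067]
force: [1.0, 2.1, 6.5]
grip_width: 0.017
```

```bash
python3 - <<'E'
from h import *
st()
E
```

```text
t 8.3 tcp_L [ 1.1  0.8 45.4] rot_L [ 2.000e-03 -2.000e-03 -2.851e+00] F_L [3.7 2.3 5.4] M_L [ 0.6  -0.66  0.25] q [-0.84  0.07  2.1   0.53  0.59  1.86] w 17.0
```

Emit:
{"api": "carry_out", "payload": {"moves": [[-1, 0, 0, 0, 0.0472, -0.011, -0.084], [-1, 0, 0, 0, 0.0472, -0.011, -0.084], [-1, 0, 0, 0, 0.0472, -0.011, -0.084], [-1, 0.5, -0.1, -0.9, 0, 0, 0], [-1, 0, 0, 0, 0, 0, 0]]}}

```text
time: 8.93
eef_pos: [0.4827, -0.2274, 0.1765]
ee_rot: [0.258, 0.109, 0.96, -0.031]
force: [-1.3, 1.5, 7.7]
grip_width: 0.0175
```

```bash
python3 - <<'E'
from h import *
st()
p,d=snapshot('scene');cv2.imwrite('pics/s3.png',cv2.resize(p[100:250,180:340],None,fx=4,fy=4,interpolation=cv2.INTER_CUBIC))
E
```

```text
t 8.93 tcp_L [ 1.   0.5 44.6] rot_L [ 2.000e-03 -3.000e-03 -3.139e+00] F_L [2.5 1.2 7.5] M_L [ 0.29 -0.3   0.09] q [-0.83  0.07  2.1   0.53  0.59  2.14] w 17.5
```

View pics/s3.png

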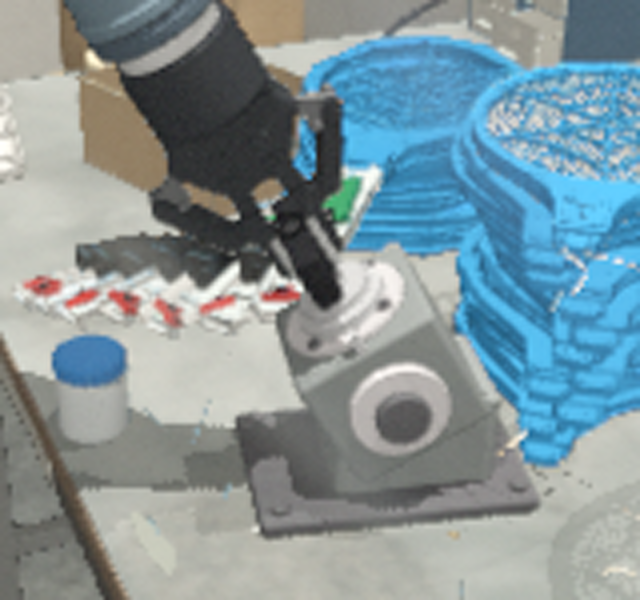

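Emit:
{"api": "carry_out", "payload": {"moves": [[-1, 0.5, -0.1, -0.9, 0, 0, 0], [-1, 0, 0, 0, 0, 0, 0]]}}

```text
time: 9.22
eef_pos: [0.4827, -0.2274, 0.1765]
ee_rot: [0.258, 0.109, 0.96, -0.031]
force: [-13.7, 5.0, 19.7]
grip_width: 0.0176
```

```bash
python3 - <<'E'
from h import *
st()
E
```

```text
t 9.22 tcp_L [ 1.   0.5 44.5] rot_L [ 3.000e-03 -3.000e-03 -3.138e+00] F_L [-2.7  1.7 24.3] M_L [0.27 0.4  0.07] q [-0.83  0.07  2.1   0.53  0.59  2.14] w 17.6
```

Emit:
{"api": "carry_out", "payload": {"moves": [[-1, -0.5, 0.1, 0.9, 0, 0, 0], [1, 0, 0, 0, 0, 0, 0], [1, 0, 0, 0, 0, 0, 0], [1, 0, 0, 0, 0, 0, 0], [1, 0, 0, 0, 0, 0, 0], [1, 0, 0, 0, 0, 0, 0], [1, -10, 2.3, 17.8, 0, 0, 0], [1, -15, 3.5, 26.7, 0, 0, 0], [1, -15, 3.5, 26.7, 0, 0, 0], [1, -15, 3.5, 26.7, 0, 0, 0], [1, 0, 0, 0, 0, 0, 0], [1, 0, 0, 0, 0, 0, 0]]}}

```text
time: 10.72
eef_pos: [0.4267, -0.2139, 0.2726]
ee_rot: [0.256, 0.111, 0.96, -0.03]
force: [-0.4, 0.1, -0.4]
grip_width: 0.0853
```

```bash
python3 - <<'E'
from h import *
st()
c=camera_params('wrist');p,d=snapshot('wrist');cv2.imwrite('pics/w4.png',cv2.resize(p,None,fx=1.5,fy=1.5))
L=(cloud(c,d)-O)@H
m=(np.abs(L[...,0])<.03)&(np.abs(L[...,1])<.055)&(L[...,2]>.045)&(L[...,2]<.075)
w=L[m];print(m.sum(),np.median(w[:,2]),cv2.minAreaRect((w[:,:2]*1000).astype(np.float32)))
p,d=snapshot('scene');cv2.imwrite('pics/s4.png',cv2.resize(p[100:250,180:340],None,fx=4,fy=4,interpolation=cv2.INTER_CUBIC))
p,d=snapshot('top');X=cloud(camera_params('top'),d)
for n,u,v in [('jar',187,231),('board',316,159)]: print(n,X[v,u].round(3))
z=np.load('top0.npz');print([np.abs(p[a:b,c:e].astype(int)-z['p'][a:b,c:e]).mean() for a,b,c,e in[(220,240,177,198),(205,230,310,335),(148,168,303,328)]])
E
```

```text
t 10.72 tcp_L [ -0.8   1.  156.5] rot_L [3.000e-03 1.000e-03 3.141e+00] F_L [-0.5 -0.  -0.1] M_L [ 0.05  0.27 -0.04] q [-0.94 -0.17  2.05  0.43  0.89  2.22] w 85.3
2073 0.05803968374847418 ((0.18034839630126953, -0.023715972900390625), (17.964876174926758, 89.65123748779297), 0.8130884170532227)
jar [ 0.379 -0.177  0.415]
board [ 0.577 -0.476  0.009]
[np.float64(45.21825396825397), np.float64(0.9717333333333333), np.float64(1.0326666666666666)]
```

View pics/w4.png

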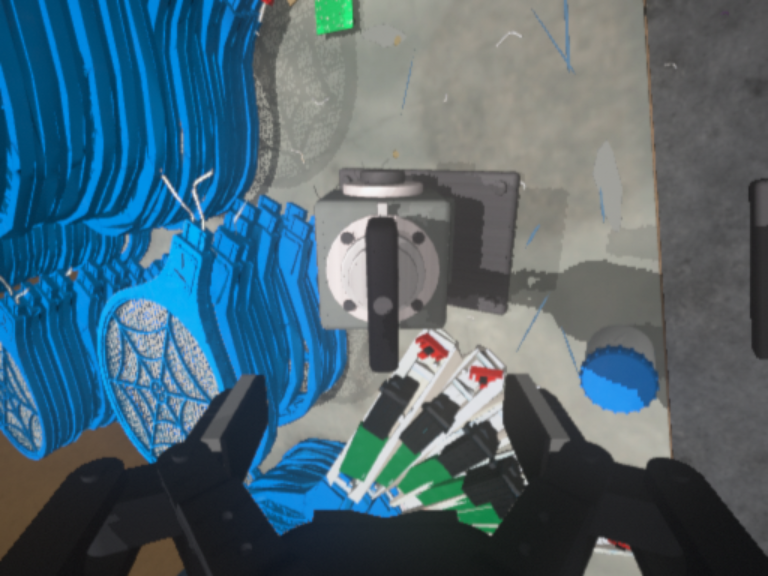

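View pics/s4.png

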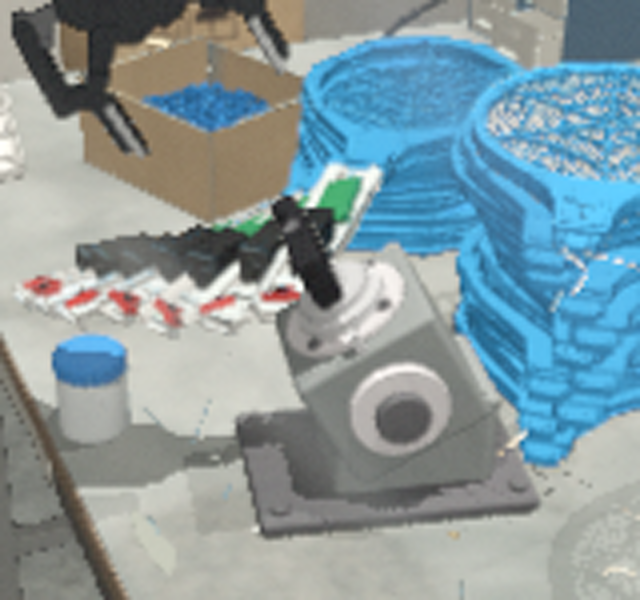

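```bash
python3 -c "
from bench import arm
print(arm.sign_off())"
```

```text
the job is handed in; nothing more can be done
None
```

The shaft is coupled, the wing is level with the ribs, and I've handed the job in. The last reading was at about 10.7 s of the 64 s allowed.

**What I did:** I gripped the wing along the bore axis and pressed the shaft down about 10 mm, against a spring force of about 9–10 N. I then turned it about 2.5 rad from its starting angle, until the axial force dropped to about zero. From there I turned the coupled shaft on to level, and a torque of about 0.25 N m confirmed the coupling. I pressed until the collar met solid resistance (24 N with no further travel), then let go and backed off.

**Last checks, after letting go:**
- **Collar:** the wing's top measured 58.0 mm above the bush mouth, where flush is 58 mm. It stayed down after release.
- **Wing:** it is within about 1° of the ribs and about 0.2 mm off the estimated bore axis.
- **Robot:** it touches nothing, and the force reading is about 0.
- **Bystanders:** the spool and board look unchanged in the top view. The arm hid the jar from that camera, so I judged it by eye in the scene view, where it stands where it was.

No check failed. The bore position is a camera measurement, so it carries the calibration error of about 2 mm.

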